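# Find the hidden release notch of a slide case and press its key

## Robot

A 7-joint arm with a two-finger parallel gripper is mounted at the origin on a cart in front of the work surface, level with it; the furniture and walls round the work are solid. World frame = base frame: x ahead of the robot, y to its left, z up, the work surface at z = 0. Lengths are in m, angles in rad, forces in N, time in s.
With the tool pointing down it reaches from about 0.4 to 0.85 m from the base axis. Payload 10.4 kg.
Tool frame: the origin (TCP) lies midway between the tips of the shut fingers; the grasp point (between the pads) lies 19 mm behind it (r.tcp_to_grasp is the z of the grasp point in the tool frame, in m); z points along the fingers, x is the direction in which the jaws open and shut, and the axes are right-handed (so a half turn about z gives the same grasp; the last joint's range is limited). The gripper opens to 87 mm and grips with 3 to 60 N. Pads are 19 mm wide; open, the fingers measure 117 mm over their backs; the gripper's body (75 mm by 190 mm) begins 51 mm behind the grasp point.
Start: joints at [-1.309, 0.332, -0.065, 1.46, 0.022, 1.35, -0.088], TCP at [0.176, 0.6, 0.223] pointing down, gripper open.
Joint ranges: [-2.6, 2.6], [-0.5, 2.12], [-1.47, 1.34], [0.16, 2.42], [-1.27, 4.41], [0.06, 2.06], [-2.6, 2.6]. Speed limits (rad/s): [2.22, 2.22, 2.79, 2.79, 3.14, 3.14, 3.14].

## Interface

Orientations are given as a unit quaternion [x, y, z, w].
In Python, from bench import r, camera, close_job gives the robot as it stands. The module is installed in compiled form; this text tells all that it offers.
- The arm moves only by the shell command python3 -m crank 'ROWS' [FORCE]. ROWS is JSON, a list of rows, each an object of numbers: "x", "y", "z": the shift along the tool's x, y, z scaled (see below); "ax", "ay", "az": the turn, a rotation vector about the tool's x, y, z scaled (see below); "claw": the closure, from -1 (fully open) to 1 (shut), so that 0 is half open. A call has exactly 5 rows; each row is the pose to reach, as a shift and turn from the pose commanded when the call began, along the tool's axes at that moment; what a row does not reach only later rows make up. The controller multiplies each number of a shift by 1 m and each number of a turn by 2 rad. A row lasts 1/12 s, in which the tool goes at most 41.7 mm and 7.16 degrees, less where a joint would pass 70% of its speed; a pose out of reach is approached as far as the arm can. A call with a number of a shift or a turn outside -1 to 1 is refused whole. A call with a gripper value outside its range is refused whole. The fingers move at their own pace and stop on an object; FORCE is the grip in N (left out, the last holds). Time passes only in rows, so rows that repeat a pose let the fingers close, or fill a call up. It gives the time, the measured TCP pose, the force and the opening at its end, in the units of the state.
- r.read_state(): the state, without advancing time (a new reading comes with each control period).
- camera(name): name is "side" or "top"; returns a dict with "color" (384x512x3 uint8, blue, green, red), "fx", "fy", "cx", "cy" (pixels), "eye" and "orientation" of the camera in the world. Camera axes: x right, y down, z forward; pixel columns grow to the right and rows downward; lengths in m; the calibration is good to about 2 mm. A picture is of the moment at which its call begins. There is no depth.
- close_job(): hands the job in, once; it reports no verdict.
The state is a dict: "time": time; "joint_positions": joint angles; "joint_vel": joint speeds; "joint_torque": joint torques, N m; "ee_pos": TCP position; "eef_rot": TCP orientation; "ft_force": force on the tool from outside, world axes, zero at the start; "torque": the same for the moment, N m; "width": finger opening in m.
Only numpy, scipy, OpenCV 4.12 (cv2) and the standard library are available. Lean on these libraries where they do the work, as an engineer would, in place of code of your own. Each camera call takes 0.05 s, during which the arm holds its last target. There are 200 camera calls.

## Task

The tray of the grey slide case is locked in; its release key sits in a notch hidden somewhere along the case's far top edge, which a fingertip swept along that edge will find. Press the key inside the notch fully down with the fingertips, so that the slide tray comes out at the front, and take the hand away. Do not lift, shove or tip the case, do not touch the tray itself, and leave the marker on the case and the vials and bottle standing behind it undisturbed.

Things in the scene. Friction and masses are not known exactly. Their poses are not given: they have to be found in the camera images.
- slide_case: loose grey box, 150 mm in its own x, 300 mm in y, 85 mm high, 3 kg, on rubber feet; flat top deck at 85 mm. Origin: centre of its underside; z up; +x points to its far side (away from the robot), so its tray front is the -x face. Yaw varies up to 0.3 rad. The far 32 mm of the deck (own x 43 to 75 mm) is the rear rim.
- rear_rim (a point): middle of the rear rim at deck height (own x 58.5, y 0, z 85 mm of slide_case), axes as slide_case. One notch, 54 mm long in y, cuts through the rim's whole width, open above and to the far (+x) side, with a wall at own x = 43 mm. Its centre lies up to 40 mm from this point along +y or -y, different each time and not reported.
- rim_end (a point): on the right-hand plain end of the rear rim at deck height (own x 58.5, y -108, z 85 mm of slide_case). The rim's ends, beyond 67 mm to either side of its middle, are plain and 85 mm high; between them, except at the notch, lie grey rim covers 1 mm lower.
- release_key (a joint): flat grey ribbed bar, 30 mm (x) by 132 mm (y), under the rim covers; only the part that forms the floor of the notch can be reached, 13 mm below the rim covers (71 mm above the case's underside). Value: 0 up, as at the start, to 0.008 m fully down. It takes about 5 N, goes straight down against friction and stays where left (no spring). It drives the tray out, 4 mm per mm.
- slide_tray: grey tray of glass slides in the case's front (-x) face; front plate 6 x 250 x 36 mm with a lip, reaching 15 mm ahead of the tray's origin. Origin: lower edge of the back of its front plate, middle; locked in, it lies at own x -75.5 mm, z 8 mm of slide_case. It slides out to -x by 32 mm as the key goes down.
- marker_3: marker pen, 124 mm long, 14 mm thick, lying on the case's deck, some 90 mm in front of the rear rim. Origin: centre of its underside. To be left alone.
- vial_4: screw-cap vial, 30 mm across, 73 mm high, standing behind the case to the right. Origin: centre of its underside. To be left alone.
- vial_5: screw-cap vial, 31 mm across, 70 mm high, standing behind the case. Origin: centre of its underside. To be left alone.
- dropper_3: dropper bottle, 29 mm across, 92 mm high, standing behind the case to the left. Origin: centre of its underside. To be left alone.

How it is judged:
At the end, for the whole second after the job is handed in: the key is pressed at least 6.8 of its 8 mm and has stayed down, the tray has come out by at least 25 mm, and the case stands level, at rest, within 20 mm of where it was (value of joint release_key above 0.0068 m and x of slide_tray in the frame of slide_case below -0.101 m and distance of slide_case from where it was at the start of the episode below 0.02 m and angle between slide_case's own z axis and vertical below 0.05 rad and linear speed of slide_case below 0.02 m/s); the robot touches nothing.
It fails at once if the case is shoved by more than 20 mm, lifted by 6 mm or tipped (distance of slide_case from where it was at the start of the episode above 0.02 m or height (world z) of slide_case above 0.006 m or angle between slide_case's own z axis and vertical above 0.08 rad).
It fails at once if the hand touches the tray (contact force between any of the fingers, the arm and slide_tray above 1 N).
It fails at once if a bystander is moved by more than 25 mm or tipped over (distance of any of marker_3, vial_4, vial_5, dropper_3 from where it was at the start of the episode above 0.025 m or angle between any of vial_4, vial_5, dropper_3's own z axis and vertical above 0.5 rad).
It also fails if it takes over 51 s, if anything falls off the work surface, if the arm or the gripper's body presses on something with over 40 N, if the wrist force passes 120 N, or if a joint passes its speed limit or range.

## Working session

There is one attempt and no reset: what is moved stays moved. The work goes in short steps, Python scripts to look and compute and a shell command to move; the robot and the scene stay as the last step left them, time stands still between calls to the robot, and variables do not carry over. Pictures are saved under pics/ and viewed, about 8 in all and at most 12, crops included, and the job is handed in when it is done.

```bash
mkdir -p pics; cat > h.py <<'E'
import numpy as np, cv2
from bench import r, camera, close_job
from scipy.spatial.transform import Rotation as R
def ray(c,u,v,z):
    d=R.from_quat(c["orientation"]).apply([(u-c["cx"])/c["fx"],(v-c["cy"])/c["fy"],1]); e=np.array(c["eye"])
    return e+d*(z-e[2])/d[2]
def proj(c,p):
    q=R.from_quat(c["orientation"]).inv().apply(np.array(p)-c["eye"]); return q[0]/q[2]*c["fx"]+c["cx"],q[1]/q[2]*c["fy"]+c["cy"]
E
python3 - <<'E'
from h import *
import pickle
for n in("top","side"):
    c=camera(n);pickle.dump(c,open(n+".pkl","wb"));cv2.imwrite(f"pics/{n}0.png",cv2.resize(c["color"],(800,600),interpolation=2));print(n,c["eye"],c["orientation"],c["fx"],c["cx"],c["cy"])
print(r.read_state())
E
```

```text
top [ 0.53709328 -0.05117159  0.99937145] [-0.70332299  0.71031982 -0.02028268  0.01926497] 408.82528437205593 254.75395133410387 196.11343544077144
side [ 0.39403498 -0.7749434   0.47983966] [ 0.84625189 -0.12145627  0.07923482 -0.5126675 ] 362.1261459672527 255.9982501739497 191.46969299956524
{'time': 0.1, 'joint_positions': array([-1.30860524,  0.33278185, -0.06470256,  1.46082034,  0.02162295,
        1.34992082, -0.08847173]), 'joint_vel': array([-0.00051919, -0.00328072, -0.00154046, -0.00309054, -0.00066415,
       -0.0006697 ,  0.00128382]), 'joint_torque': array([ 1.06097137e-03, -6.24549437e+01,  2.41221901e-02, -3.90714419e+01,
       -6.16245274e-02,  3.67134379e-02,  1.03717805e-04]), 'ee_pos': array([0.17551275, 0.5994998 , 0.22186793]), 'eef_rot': array([ 8.00282604e-01,  5.99622692e-01, -4.69667726e-04,  4.00259250e-04]), 'ft_force': array([-0.89025812,  0.06098349, -0.33851909]), 'torque': array([-0.02213414,  0.0275482 , -0.00802781]), 'width': 0.08711726549243007}
```

View pics/top0.png

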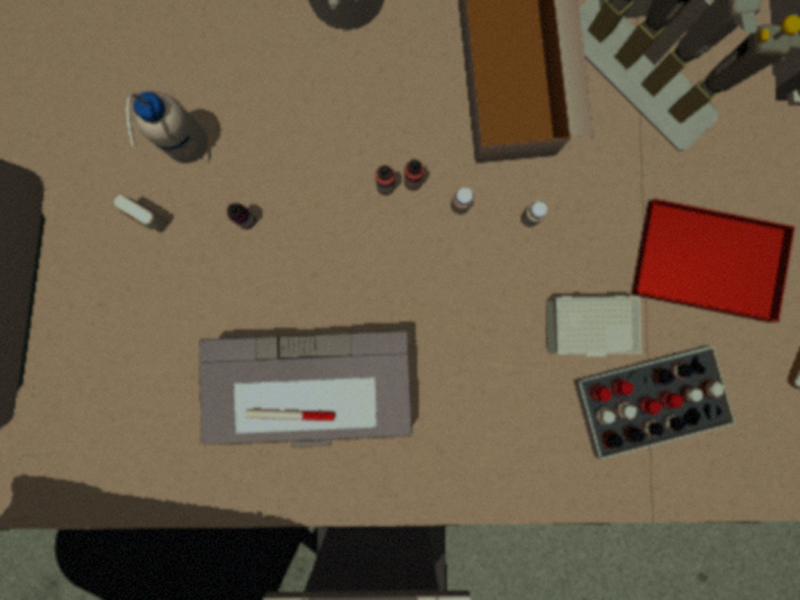

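View pics/side0.png

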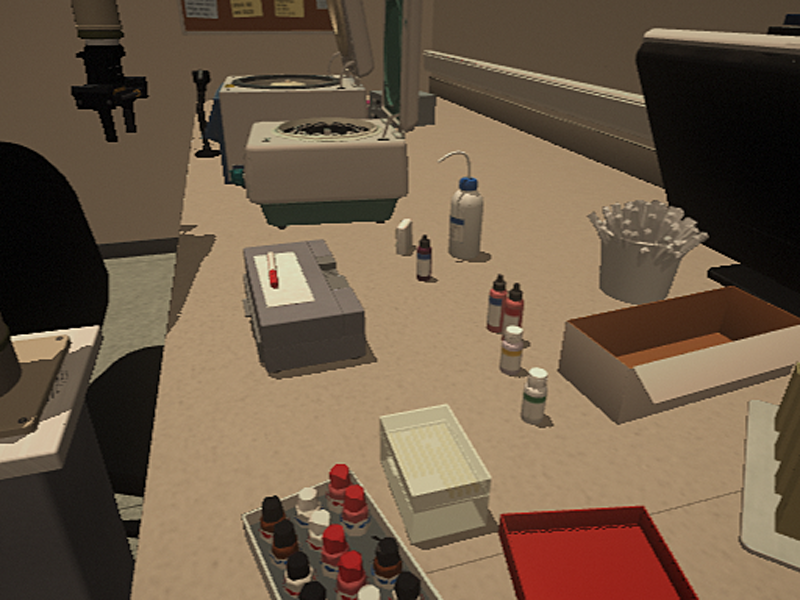

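The top view shows the case at (200–410, 333–443) px of 800x600, with ribbed detail on the rim at about x 255–350. I'll enlarge it.

```bash
python3 - <<'E'
import pickle,cv2
import numpy as np
a=pickle.load(open("top.pkl","rb"))["color"][208:288,122:270]
b=pickle.load(open("side.pkl","rb"))["color"][150:240,150:240]
a=cv2.convertScaleAbs(cv2.resize(a,None,fx=5.4,fy=5.4,interpolation=2),alpha=1.7)
cv2.imwrite("pics/c1.png",a);print(a.shape)
E
```

```text
(432, 799, 3)
```

View pics/c1.png

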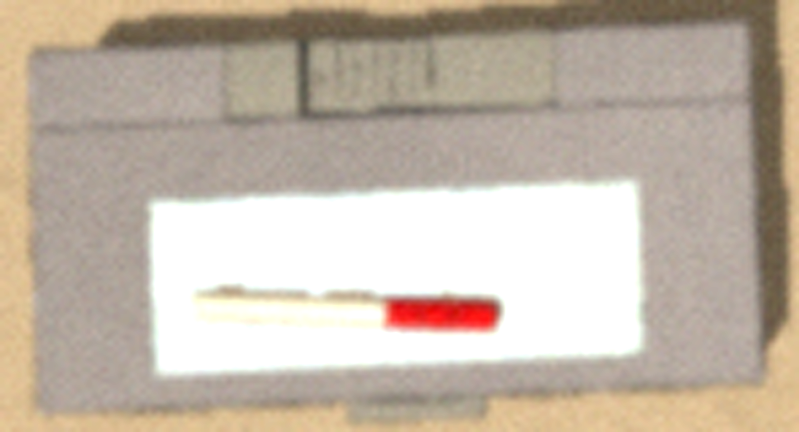

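The crop shows deck corners at (30,48), (748,24), (762,383) and (40,411). The covers run x 225–553, and the ribbed notch runs x 303–435, a little left of the middle.

```bash
cat >> h.py <<'E'
import pickle
def crop(c,x,y,z,o=(122,208)): return ray(c,o[0]+(x+.5)/5.4-.5,o[1]+(y+.5)/5.4-.5,z)
E
python3 - <<'E'
from h import *
np.set_printoptions(precision=4,suppress=True)
c=pickle.load(open("top.pkl","rb"))
L,Rr,FR,FL=[crop(c,*p,.085) for p in((30,48),(748,24),(762,383),(40,411))]
print(L,Rr,FR,FL,"lens",*[np.linalg.norm(a-b) for a,b in((L,Rr),(FL,FR),(L,FL),(Rr,FR))])
y=(L-Rr)+(FL-FR);yaw=np.arctan2(-y[0],y[1]);m=(L+Rr+FR+FL)/4
rot=R.from_euler("z",yaw);print("yaw",yaw,"centre",m)
for p,z in(((303,80),.078),((435,78),.084),((225,80),.084),((553,75),.084),((389,78),.084)):
    print(p,rot.inv().apply(crop(c,*p,z)-m))
s=pickle.load(open("side.pkl","rb"))
for n,t,zt in(("d",(237,211),.092),("v5",(463,193),.07),("v4",(538,207),.073),("r1",(385,172),.09)):
    print(n,ray(c,t[0]*.64,t[1]*.64,zt))
n=m+rot.apply([.0585,.008,-.006]);print("notch",n)
st=r.read_state();q=R.from_quat(st["eef_rot"]);print("tool axes\n",q.as_matrix(),"yaw tool x",np.arctan2(*q.as_matrix()[[1,0],0]))
# check corners in side
for p in([.075,.15,.085],[.075,-.15,.085],[-.075,-.15,.085]):
    w=m+rot.apply(p);w[2]=.085;print("side800",np.array(proj(s,w))/.64)
E
```

```text
[0.5455 0.2326 0.085 ] [ 0.5525 -0.0644  0.085 ] [ 0.4053 -0.0685  0.085 ] [0.3969 0.2274 0.085 ] lens 0.2970903277078678 0.29608791893740366 0.14871476929852365 0.1472828585859258
yaw 0.025880337143153576 centre [0.4751 0.0818 0.085 ]
(303, 80) [ 0.0571  0.0378 -0.007 ]
(435, 78) [ 0.056  -0.0179 -0.001 ]
(225, 80) [ 0.0583  0.0689 -0.001 ]
(553, 75) [ 0.0555 -0.0667 -0.001 ]
(389, 78) [ 0.0567  0.0011 -0.001 ]
d [0.7272 0.1769 0.092 ]
v5 [ 0.7554 -0.15    0.07  ]
v4 [ 0.7329 -0.2593  0.073 ]
r1 [ 0.7824 -0.0358  0.09  ]
notch [0.5333 0.0913 0.079 ]
tool axes
 [[ 0.2809  0.9597 -0.0003]
 [ 0.9597 -0.2809 -0.0012]
 [-0.0012  0.0001 -1.    ]] yaw tool x 1.2860593530089999
side800 [322.6263 237.5217]
side800 [363.0438 309.4922]
side800 [258.0517 324.7674]
```

The corners give sides of 297 x 148 mm against a nominal 300 x 150, and they reproject correctly in the side view. The covers measure ±67 mm, as they should. The notch centre is at own y of about +9.5 mm, so the target is roughly world (0.534, 0.093). I'll shut the fingers and go there at height.

```bash
python3 -m crank '[{"x":-0.02,"y":0.025,"claw":1},{"x":-0.042,"y":0.053,"claw":1},{"x":-0.065,"y":0.082,"claw":1},{"x":-0.088,"y":0.111,"claw":1},{"x":-0.112,"y":0.141,"claw":1}]' 20
python3 -m crank '[{"x":-0.023,"y":0.029,"claw":1},{"x":-0.046,"y":0.058,"claw":1},{"x":-0.069,"y":0.087,"claw":1},{"x":-0.092,"y":0.116,"claw":1},{"x":-0.115,"y":0.145,"claw":1}]'
```

```text
schema error: expected keys x, y, z, ax, ay, az, claw
schema error: expected keys x, y, z, ax, ay, az, claw
```

```bash
python3 -m crank '[{"x":-0.02,"y":0.025,"z":0,"ax":0,"ay":0,"az":0,"claw":1},{"x":-0.042,"y":0.053,"z":0,"ax":0,"ay":0,"az":0,"claw":1},{"x":-0.065,"y":0.082,"z":0,"ax":0,"ay":0,"az":0,"claw":1},{"x":-0.088,"y":0.111,"z":0,"ax":0,"ay":0,"az":0,"claw":1},{"x":-0.112,"y":0.141,"z":0,"ax":0,"ay":0,"az":0,"claw":1}]' 20
python3 -m crank '[{"x":-0.023,"y":0.029,"z":0,"ax":0,"ay":0,"az":0,"claw":1},{"x":-0.046,"y":0.058,"z":0,"ax":0,"ay":0,"az":0,"claw":1},{"x":-0.069,"y":0.087,"z":0,"ax":0,"ay":0,"az":0,"claw":1},{"x":-0.092,"y":0.116,"z":0,"ax":0,"ay":0,"az":0,"claw":1},{"x":-0.115,"y":0.145,"z":0,"ax":0,"ay":0,"az":0,"claw":1}]'
```

```text
time: 0.52
ee_pos: [0.28, 0.4511, 0.2222]
eef_rot: [0.8, 0.6, -0.0, 0.0]
ft_force: [0.4, -0.3, -0.3]
width: 0.0611
time: 0.93
ee_pos: [0.3869, 0.2998, 0.2224]
eef_rot: [0.8, 0.6, -0.0, -0.0]
ft_force: [0.1, 0.8, -0.6]
width: 0.0286
```

```bash
python3 -m crank '[{"x":-0.023,"y":0.029,"z":0,"ax":0,"ay":0,"az":-0.03,"claw":1},{"x":-0.046,"y":0.058,"z":0,"ax":0,"ay":0,"az":-0.06,"claw":1},{"x":-0.069,"y":0.087,"z":0,"ax":0,"ay":0,"az":-0.09,"claw":1},{"x":-0.092,"y":0.116,"z":0,"ax":0,"ay":0,"az":-0.12,"claw":1},{"x":-0.11,"y":0.139,"z":0,"ax":0,"ay":0,"az":-0.155,"claw":1}]'
cat >> h.py <<'E'
def togo(p):
    s=r.read_state();q=R.from_quat(s["eef_rot"]);M=q.as_matrix()
    print("pos",s["ee_pos"].round(4),"z",M[:,2].round(4),"yaw",round(float(np.arctan2(M[1,0],M[0,0])),4),"F",s["ft_force"].round(1),"w",round(s["width"],4),"shift",q.inv().apply(np.array(p)-s["ee_pos"]).round(4))
E
python3 -c "
from h import *
togo([.5344,.0928,.12])"
```

```text
time: 1.35
ee_pos: [0.4899, 0.154, 0.2225]
eef_rot: [0.698, 0.716, -0.0, 0.0]
ft_force: [0.3, 0.3, -0.0]
width: 0.0018
pos [0.4899 0.154  0.2225] z [ 1.e-04 -5.e-04 -1.e+00] yaw 1.5969 F [ 0.3  0.3 -0. ] w 0.0018 shift [-0.0623  0.0429  0.1025]
```

```bash
python3 -m crank '[{"x":-0.025,"y":0.017,"z":0.01,"ax":0,"ay":0,"az":0,"claw":1},{"x":-0.05,"y":0.034,"z":0.03,"ax":0,"ay":0,"az":0,"claw":1},{"x":-0.062,"y":0.043,"z":0.06,"ax":0,"ay":0,"az":0,"claw":1},{"x":-0.062,"y":0.043,"z":0.09,"ax":0,"ay":0,"az":0,"claw":1},{"x":-0.062,"y":0.043,"z":0.102,"ax":0,"ay":0,"az":0,"claw":1}]'
python3 - <<'E'
from h import *
togo([.5344,.0928,.12])
c=camera("top");a=c["color"][208:288,122:270]
a=cv2.convertScaleAbs(cv2.resize(a,None,fx=5.4,fy=5.4,interpolation=2),alpha=1.7)
b=cv2.resize(camera("side")["color"][125:245,145:285],None,fx=4,fy=4,interpolation=2)
cv2.imwrite("pics/c2.png",a);cv2.imwrite("pics/c3.png",b)
print("tip in side crop",[ (np.array(proj(camera("side"),r.read_state()["ee_pos"]))-[145,125])*4])
E
```

```text
time: 1.77
ee_pos: [0.5316, 0.0945, 0.1166]
eef_rot: [0.699, 0.715, -0.002, -0.001]
ft_force: [-1.3, -0.3, 0.0]
width: 0.0003
pos [0.5316 0.0945 0.1166] z [-0.0049 -0.0021 -1.    ] yaw 1.5939 F [-1.3 -0.3  0. ] w 0.0003 shift [-0.0018  0.0028 -0.0034]
tip in side crop [array([258.48551082, 133.2290576 ])]
```

View pics/c3.png

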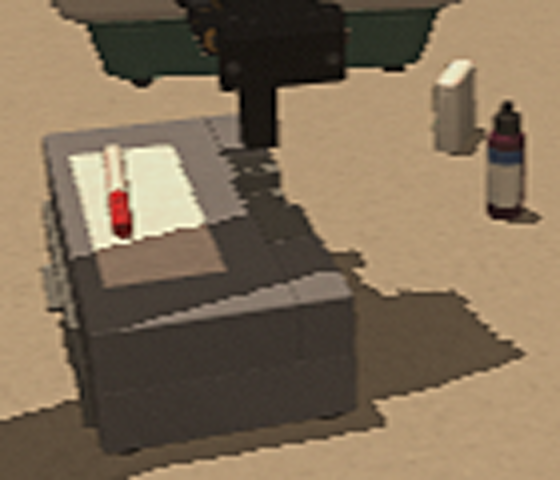

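The shut fingertips are at (258,140) px, over the rim near the notch. I'll descend to just above the deck.

```bash
python3 -c "
from h import *
togo([.5344,.0928,.09])"
python3 -m crank '[{"x":0,"y":0,"z":0.006,"ax":0,"ay":0,"az":0,"claw":1},{"x":0,"y":0,"z":0.014,"ax":0,"ay":0,"az":0,"claw":1},{"x":0,"y":0,"z":0.022,"ax":0,"ay":0,"az":0,"claw":1},{"x":0,"y":0,"z":0.03,"ax":0,"ay":0,"az":0,"claw":1},{"x":0,"y":0,"z":0.03,"ax":0,"ay":0,"az":0,"claw":1}]'
python3 -c "
from h import *
togo([.5344,.0928,.078])"
```

```text
pos [0.5327 0.0967 0.1204] z [-1.6e-03 -4.0e-04 -1.0e+00] yaw 1.597 F [ 0.8 -0.7  0.5] w 0.0001 shift [-0.0039  0.0016  0.0304]
time: 2.33
ee_pos: [0.5324, 0.0961, 0.0889]
eef_rot: [0.698, 0.716, -0.001, -0.001]
ft_force: [0.4, -0.0, -0.5]
width: 0.0005
pos [0.5324 0.0961 0.0889] z [-2.e-03 -5.e-04 -1.e+00] yaw 1.5964 F [ 0.4 -0.  -0.5] w 0.0005 shift [-0.0034  0.002   0.0109]
```

Correcting sideways by (−3.5, +2) mm, then stepping down gently to about z = 0.077. That is below the covers and above the key, so zero force would confirm the notch.

```bash
python3 -m crank '[{"x":-0.0035,"y":0.002,"z":0,"ax":0,"ay":0,"az":0,"claw":1},{"x":-0.0035,"y":0.002,"z":0,"ax":0,"ay":0,"az":0,"claw":1},{"x":-0.0035,"y":0.002,"z":0.004,"ax":0,"ay":0,"az":0,"claw":1},{"x":-0.0035,"y":0.002,"z":0.008,"ax":0,"ay":0,"az":0,"claw":1},{"x":-0.0035,"y":0.002,"z":0.012,"ax":0,"ay":0,"az":0,"claw":1}]'
python3 -c "
from h import *
togo([.5344,.0928,.063])"
```

```text
time: 2.75
ee_pos: [0.5355, 0.0927, 0.0783]
eef_rot: [0.698, 0.716, 0.0, 0.0]
ft_force: [-0.1, -0.6, -0.0]
width: 0.0003
pos [0.5355 0.0927 0.0783] z [ 3.e-04  3.e-04 -1.e+00] yaw 1.596 F [-0.1 -0.6 -0. ] w 0.0003 shift [ 0.0001 -0.0011  0.0153]
```

The tip is at 78.3 mm with no force, which is 6 mm below the covers, so it is inside the notch. Pressing now.

```bash
python3 -m crank '[{"x":0,"y":0,"z":0.002,"ax":0,"ay":0,"az":0,"claw":1},{"x":0,"y":0,"z":0.004,"ax":0,"ay":0,"az":0,"claw":1},{"x":0,"y":0,"z":0.006,"ax":0,"ay":0,"az":0,"claw":1},{"x":0,"y":0,"z":0.008,"ax":0,"ay":0,"az":0,"claw":1},{"x":0,"y":0,"z":0.01,"ax":0,"ay":0,"az":0,"claw":1}]'
python3 -m crank '[{"x":0,"y":0,"z":0.0015,"ax":0,"ay":0,"az":0,"claw":1},{"x":0,"y":0,"z":0.003,"ax":0,"ay":0,"az":0,"claw":1},{"x":0,"y":0,"z":0.0045,"ax":0,"ay":0,"az":0,"claw":1},{"x":0,"y":0,"z":0.005,"ax":0,"ay":0,"az":0,"claw":1},{"x":0,"y":0,"z":0.005,"ax":0,"ay":0,"az":0,"claw":1}]'
```

```text
time: 3.17
ee_pos: [0.5355, 0.0927, 0.0687]
eef_rot: [0.698, 0.716, 0.0, -0.0]
ft_force: [-2.2, 0.6, 4.7]
width: 0.0005
time: 3.58
ee_pos: [0.5355, 0.0927, 0.0635]
eef_rot: [0.698, 0.716, 0.0, -0.0]
ft_force: [-1.1, 0.4, 1.9]
width: 0.0003
```

```bash
python3 -m crank '[{"x":0,"y":0,"z":0.0005,"ax":0,"ay":0,"az":0,"claw":1},{"x":0,"y":0,"z":0.001,"ax":0,"ay":0,"az":0,"claw":1},{"x":0,"y":0,"z":0.0015,"ax":0,"ay":0,"az":0,"claw":1},{"x":0,"y":0,"z":0.002,"ax":0,"ay":0,"az":0,"claw":1},{"x":0,"y":0,"z":0.002,"ax":0,"ay":0,"az":0,"claw":1}]'
```

```text
time: 4.0
ee_pos: [0.5356, 0.0927, 0.0632]
eef_rot: [0.698, 0.716, 0.0, -0.0]
ft_force: [-9.1, -1.9, 22.2]
width: 0.0005
```

Force rose to 22 N with the tip stopped at 63.2 mm, so the key is at its end stop. Retracting straight up, then looking.

```bash
python3 -m crank '[{"x":0,"y":0,"z":-0.003,"ax":0,"ay":0,"az":0,"claw":1},{"x":0,"y":0,"z":-0.01,"ax":0,"ay":0,"az":0,"claw":1},{"x":0,"y":0,"z":-0.02,"ax":0,"ay":0,"az":0,"claw":1},{"x":0,"y":0,"z":-0.035,"ax":0,"ay":0,"az":0,"claw":1},{"x":0,"y":0,"z":-0.055,"ax":0,"ay":0,"az":0,"claw":1}]'
python3 -m crank '[{"x":0,"y":0,"z":-0.03,"ax":0,"ay":0,"az":0,"claw":1},{"x":0,"y":0,"z":-0.06,"ax":0,"ay":0,"az":0,"claw":1},{"x":0,"y":0,"z":-0.09,"ax":0,"ay":0,"az":0,"claw":1},{"x":0.03,"y":0,"z":-0.1,"ax":0,"ay":0,"az":0,"claw":1},{"x":0.06,"y":0,"z":-0.1,"ax":0,"ay":0,"az":0,"claw":1}]'
python3 -m crank '[{"x":0.035,"y":0,"z":0,"ax":0,"ay":0,"az":0,"claw":1},{"x":0.07,"y":0,"z":0,"ax":0,"ay":0,"az":0,"claw":1},{"x":0.105,"y":0,"z":0,"ax":0,"ay":0,"az":0,"claw":1},{"x":0.14,"y":0,"z":0,"ax":0,"ay":0,"az":0,"claw":1},{"x":0.17,"y":0,"z":0,"ax":0,"ay":0,"az":0,"claw":1}]'
python3 - <<'E'
from h import *
a=camera("top")["color"][208:308,122:270]
a=cv2.convertScaleAbs(cv2.resize(a,None,fx=5.4,fy=5.4,interpolation=2),alpha=1.7)
cv2.imwrite("pics/c4.png",a)
E
```

```text
time: 4.42
ee_pos: [0.5347, 0.0924, 0.1166]
eef_rot: [0.698, 0.716, -0.001, -0.0]
ft_force: [0.5, 1.0, 0.4]
width: 0.0003
time: 4.83
ee_pos: [0.5359, 0.152, 0.221]
eef_rot: [0.7, 0.714, 0.003, 0.001]
ft_force: [0.5, 2.0, -0.5]
width: 0.0004
time: 5.25
ee_pos: [0.5289, 0.3252, 0.2171]
eef_rot: [0.698, 0.716, 0.0, -0.0]
ft_force: [-0.3, 1.1, -0.7]
width: 0.0004
```

View pics/c4.png

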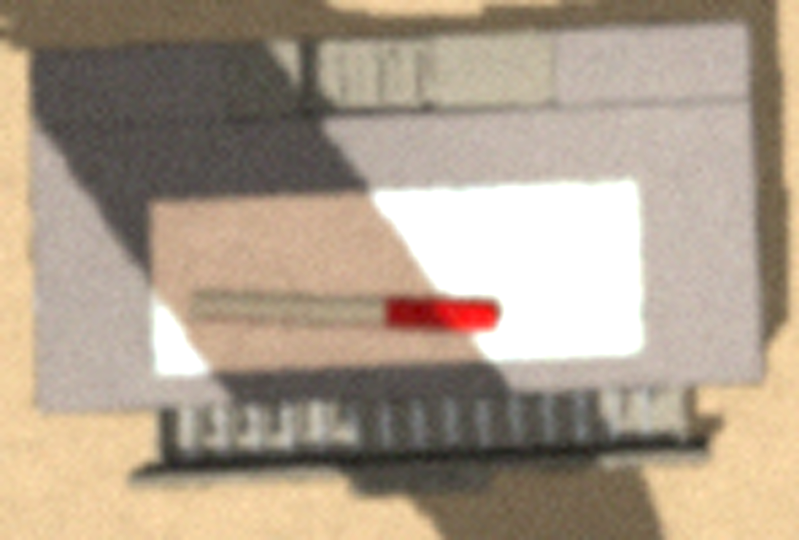

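The tray is out: its lip edge moved from about y 420 to 490 px, which is roughly 31 mm. The case corners and marker are where they were. Letting the arm settle, then handing in.

```bash
python3 -m crank '[{"x":0,"y":0,"z":0,"ax":0,"ay":0,"az":0,"claw":1},{"x":0,"y":0,"z":0,"ax":0,"ay":0,"az":0,"claw":1},{"x":0,"y":0,"z":0,"ax":0,"ay":0,"az":0,"claw":1},{"x":0,"y":0,"z":0,"ax":0,"ay":0,"az":0,"claw":1},{"x":0,"y":0,"z":0,"ax":0,"ay":0,"az":0,"claw":1}]'; python3 -c "
from bench import close_job
print(close_job())"
```

```text
time: 5.72
ee_pos: [0.5301, 0.3214, 0.217]
eef_rot: [0.699, 0.715, 0.0, 0.0]
ft_force: [0.6, -0.2, 0.1]
width: 0.0006
the job is handed in; nothing more can be done
None
```

I pressed the release key down to its stop, the tray came out about 31 mm, and I handed the job in at 5.7 s. No verdict was reported.

- **Finding the notch:** I found it in the top camera picture, at about +9.5 mm along the rim from its middle, and did not sweep for it with a fingertip. Touch confirmed it: the shut fingertips reached 78 mm with no force, 6 mm below the rim covers.
- **Pressing the key:** It took about 5 N to move. The tip stopped at 63.2 mm with 22 N on it, about 7.8 mm of the key's 8 mm travel. I then lifted the hand straight up and moved it clear.
- **Last checks:** The top picture showed the case corners and marker at the same pixels as before. At the end the arm was still and felt no contact force.
- **Not checked:** I did not look at the vials and the dropper bottle again. The hand stayed well over 150 mm from them.

No check failed. The one small disagreement was that the case measured about 297 x 148 mm in the picture against its nominal 300 x 150 mm, which is near the camera's 2 mm calibration error.

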